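# Seat the keyed feed roll in its teak block

## Robot

A 6-joint arm with a two-finger parallel gripper is mounted at the origin on the work surface. World frame = base frame: x ahead of the robot, y to its left, z up, the work surface at z = 0. Lengths are in mm, angles in rad, forces in N, time in s.
With the tool pointing down it reaches from about 300 to 950 mm from the base axis. Payload 3.1 kg.
Tool frame: the origin (TCP) lies on the centre line of the jaws, within the pads' length; the fingertips stand 22 mm ahead of it and the grasp point (between the pads) lies 3 mm ahead of it; z points along the fingers, y is the direction in which the jaws open and shut (so a half turn about z gives the same grasp; the last joint's range is limited). The gripper opens to 85 mm and grips with 20 to 120 N. Pads are 22 mm wide; open, the fingers measure 114 mm over their backs; the gripper's body (76 mm by 85 mm) begins 54 mm behind the grasp point. The pads swing forward as they close: fully open they stand 13 mm farther back than shut.
Start: joints at [1.132, 0.308, 1.634, -0, 1.2, -0.07], TCP at [225.336, 582.972, 253.272] pointing down, gripper open.
Joint ranges: [-3.06, 3.06], [-0.79, 1.96], [0.05, 2.63], [-1.19, 4.34], [0.05, 2.64], [-2.94, 2.94]. Speed limits (rad/s): [2.79, 2.79, 3.14, 3.14, 3.14, 3.14].

## Interface

Orientations are given as a unit quaternion [x, y, z, w].
In Python, from cell import * gives the robot as it stands.
- The arm moves only by the tool play_rows, never from a script. Its argument "commands" is a list of rows, each a list of 5 numbers: the opening, from -1 (shut) to 1 (fully open), then the shift along the world's x, y, z as a fraction of full scale, then the turn about the world's z as a fraction of full scale. A call has 1 to 12 rows; each row is the pose to reach, as a shift and turn from the pose commanded when the call began, turning the shorter way round; what a row does not reach only later rows make up. Full scale, the value 1, is 0.4 m for a shift and pi rad for a turn. A row lasts 1/12 s, in which the tool goes at most 41.7 mm and 7.16 degrees, less where a joint would pass 70% of its speed; a pose out of reach is approached as far as the arm can. A call with a number of a shift or a turn outside -1 to 1 is refused whole. A call with a gripper value outside its range is refused whole. The fingers move at their own pace and stop on an object; "newtons" is the grip in N (left out, the last holds). Time passes only in rows, so rows that repeat a pose let the fingers close. It gives the time, the measured TCP pose, the force and the opening at its end, in the units of the state.
- state(): the state, without advancing time (a new reading comes with each control period).
- get_image(name): name is "scene" or "top" or "wrist"; returns the picture (420x560x3 uint8, red, green, blue); there is no depth.
- camera_info(name): a dict with "vfov" (degrees; the focal length in pixels is half the picture's height over the tangent of half this angle, whatever the lens; pixels are square), "cx", "cy" (the principal point, pixels), "D" ([k1, k2, p1, p2, k3] as OpenCV has them; the pictures are not rectified), "rvec" (rotation vector, rad) and "tvec" (3), from world to camera coordinates, as OpenCV has them. Camera axes: x right, y down, z forward; pixel columns grow to the right and rows downward; lengths in mm; the calibration is good to about 2 mm. A picture is of the moment at which its call begins: read the wrist's pose just before it. camera_info takes no time and is no camera call; for the wrist camera it gives the pose at the moment of the call.
- finish_job(): hands the job in, once; it reports no verdict.
The state is a dict: "time_s": time; "joint_pos": joint angles; "joint_velocities": joint speeds; "tau": joint torques, N m; "eef_pos": TCP position; "eef_rot": TCP orientation; "contact_force": force on the tool from outside, world axes, zero at the start; "ft_torque": the same for the moment, N m; "finger_gap": opening from 0.0 (shut) to 1.0 (fully open).
Only numpy, scipy, OpenCV 4.12 (cv2) and the standard library are available. Lean on these libraries where they do the work, as an engineer would, in place of code of your own. Each camera call takes 0.05 s, during which the arm holds its last target.

## Task

Two steel feed rolls stand on the counter: pick the one with the square drive lug on its foot and seat it upright in the teak block whose pocket has a keyway, lug in the keyway, foot fully home on the pocket floor. Lower it in while holding it rather than dropping it, then let go; leave the plain roll without a lug standing where it is.

Things in the scene. Friction and masses are not known exactly. Their poses are not given: they have to be found in the camera images.
- feed_roll: Upright steel feed roll, 100 mm high, 0.25 kg: foot flange 40 mm diameter, 12 mm thick; barrel 26 mm diameter from 12 to 85 mm up (grip at about 60); 12 mm journal on top. Drive lug: a bar 14 mm wide, 12 mm thick, sticking out of the flange, flush with the underside, its end 40 mm from the axis. Origin: centre of the underside; z up, x from the axis along the lug.
- key_block: Fixed teak block, 32 mm high. Pocket in its top: eight-sided, 50 mm across flats, 20 mm deep, dark floor 12 mm above the counter; a keyway as deep, 32 mm wide, runs from it to 50 mm from the pocket axis. Plan: x -38 to 62, y +-40 mm. Origin: on the pocket axis at counter level; z up, x along the keyway. Roll seated: x axes alike. A like block without keyway is the wrong one.
- plain_roll: The other upright steel feed roll: same flange, barrel and height but no lug on its round foot. To be left standing. Origin: centre of its underside; z up.
Things that resemble listed ones, but are neither listed nor needed, are in the scene too. What is shaped like the feed_roll but pink is not meant. Leave any pink look-alike of the key_block alone.

How it is judged (in metres and radians):
On the way:
1. the lugged roll's foot is lowered at least 8 mm into the keyed pocket while the gripper still holds it (z of feed_roll in the frame of key_block below 0.024 m and horizontal distance between feed_roll and key_block below 0.012 m and contact force between the fingers and feed_roll above 1 N), for 0.1 s.
At the end, for the whole second after the job is handed in: The lugged roll stands in the keyed pocket: underside within 6 mm of the pocket floor, axis within 12 mm of the pocket's axis, lug along the keyway within 23 degrees, upright within 7 degrees, released and at rest. The plain roll stands upright within 30 mm of its starting place (z of feed_roll in the frame of key_block between 0.006 and 0.018 m and horizontal distance between feed_roll and key_block below 0.012 m and angle between the x axis of feed_roll and the x axis of key_block, either way round below 0.4 rad and angle between each of feed_roll, plain_roll's own z axis and vertical below 0.12 rad and linear speed of feed_roll below 0.02 m/s and angular speed of feed_roll below 0.2 rad/s and distance of plain_roll from where it was at the start of the episode below 0.03 m); the robot touches nothing.
It fails at once if the plain roll is shifted by more than 30 mm or tipped (distance of plain_roll from where it was at the start of the episode above 0.03 m or angle between plain_roll's own z axis and vertical above 0.35 rad).
It also fails if it takes over 35 s, if anything falls off the work surface, if the arm or the gripper's body presses on something with over 40 N, if the wrist force passes 120 N, or if a joint passes its speed limit or range.

## Working session

There is one attempt and no reset: what is moved stays moved. The work goes in short steps, Python scripts to look and compute and a tool call to move; the robot and the scene stay as the last step left them, time stands still between calls to the robot, and variables do not carry over. Pictures are saved under pics/ and viewed, and the job is handed in when it is done.

Besides the shell and the picture viewer there is one more tool, called after ">>>" in YAML: its name, and indented under it one key for each argument. play_rows: Moves the arm, as the interface text tells. Its arguments: {"type":"object","properties":{"commands":{"type":"array"},"newtons":{"type":"number"}},"required":["commands"]}

```bash
mkdir -p pics; ls; python3 - <<'E'
from cell import *
import cv2
for n in ("scene","top","wrist"):
    im=get_image(n); cv2.imwrite(f"pics/{n}0.png",im[:,:,::-1])
    print(n,camera_info(n))
print(state())
E
```

```text
pics
scene {'vfov': 55.15801580838636, 'cx': 281.9994785400804, 'cy': 210.8109586103024, 'D': array([-0.01773097,  0.        ,  0.        ,  0.        ,  0.        ]), 'rvec': array([ 2.35433331,  0.89568142, -0.30709901]), 'tvec': array([-393.26799206, -263.03172784,  916.63289034])}
top {'vfov': 49.47885531311097, 'cx': 276.13114483748336, 'cy': 219.76123026451248, 'D': array([-0.04259447,  0.        ,  0.        ,  0.        ,  0.        ]), 'rvec': array([ 2.13496822, -2.12832367,  0.2417296 ]), 'tvec': array([-37.21996929, 544.49516949, 733.95374277])}
wrist {'vfov': 61.06172771949592, 'cx': 274.0705292418337, 'cy': 212.75705492091055, 'D': array([-0.04576972,  0.        ,  0.        ,  0.        ,  0.        ]), 'rvec': array([-2.36391678, -1.62234385, -0.25699328]), 'tvec': array([-623.50371758,  -40.96223563,  379.26913205])}
{'time_s': 0.15, 'joint_pos': array([ 1.13228466e+00,  3.08811197e-01,  1.63489110e+00,  4.01283388e-06,
        1.19969076e+00, -6.96956749e-02]), 'joint_velocities': array([ 6.30592090e-04, -3.11321646e-03, -4.76988450e-03, -1.21698382e-04,
        2.04923511e-04,  7.60009800e-05]), 'tau': array([-1.36515378e-04, -4.15806627e+01, -2.77144933e+01, -2.14141733e-04,
        6.16153833e-03,  1.41798006e-05]), 'eef_pos': array([225.08523541, 582.41692454, 252.3084435 ]), 'eef_rot': array([ 1.83365240e-01,  9.83044444e-01, -8.70825952e-04, -2.28100154e-04]), 'contact_force': array([-0.55031506,  0.78995076,  0.06933061]), 'ft_torque': array([-0.00308849,  0.00481354,  0.01319516]), 'finger_gap': 1.0018117250804068}
```

View pics/scene0.png

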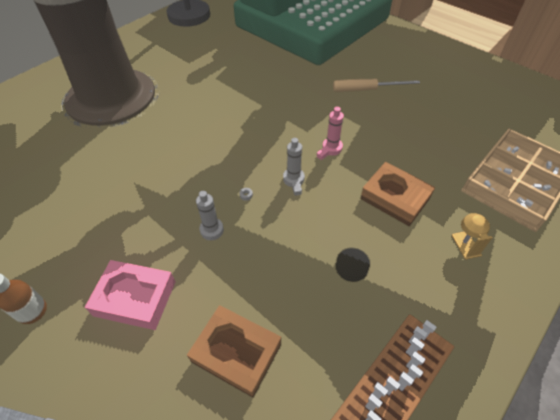

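View pics/top0.png

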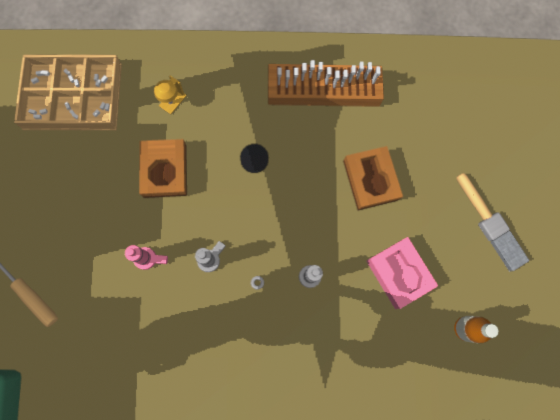

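View pics/wrist0.png

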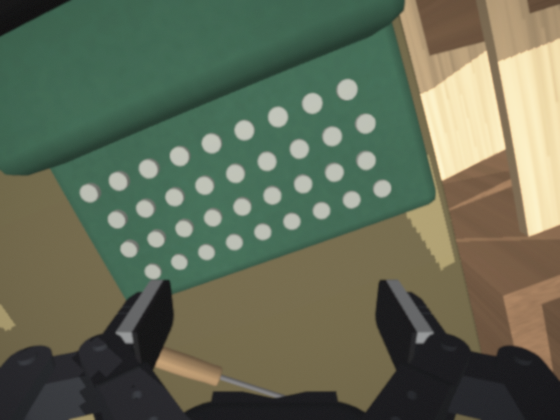

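The steel candidates are at top (207,259), which seems to have a lug, and top (312,275), which looks plain. The one at (143,257) is pink. The teak blocks are at top (374,178) and (162,168), and the one at (403,272) is pink. I'll confirm with enlarged crops.

```bash
python3 - <<'E'
import cv2,numpy as np
t=cv2.imread("pics/top0.png");s=cv2.imread("pics/scene0.png")
def c(im,x,y,w=80,h=60,f=5): return cv2.resize(im[y-h//2:y+h//2,x-w//2:x+w//2],None,fx=f,fy=f,interpolation=cv2.INTER_CUBIC)
A=np.vstack([np.hstack([c(t,207,255),c(t,312,272)]),np.hstack([c(t,374,178),c(t,162,168)])])
B=np.vstack([np.hstack([c(s,294,170),c(s,208,215)]),np.hstack([c(s,235,348,106,80,3.7736),c(s,397,192)])])
cv2.imwrite("pics/cA.png",A);cv2.imwrite("pics/cB.png",B[:600,:800])
E
```

```text
Traceback (most recent call last):
ValueError: all the input array dimensions except for the concatenation axis must match exactly, but along dimension 0, the array at index 0 has size 302 and the array at index 1 has size 300
```

```bash
python3 - <<'E'
import cv2,numpy as np
t=cv2.imread("pics/top0.png");s=cv2.imread("pics/scene0.png")
def c(im,x,y,w=80,h=60): return cv2.resize(im[y-h//2:y+h//2,x-w//2:x+w//2],(400,300),interpolation=cv2.INTER_CUBIC)
A=np.vstack([np.hstack([c(t,207,255),c(t,312,272)]),np.hstack([c(t,374,178),c(t,162,168)])])
B=np.vstack([np.hstack([c(s,294,170),c(s,208,215)]),np.hstack([c(s,235,348,120,90),c(s,397,192)])])
cv2.imwrite("pics/cA.png",A);cv2.imwrite("pics/cB.png",B)
E
```

```text
(no output)
```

View pics/cA.png

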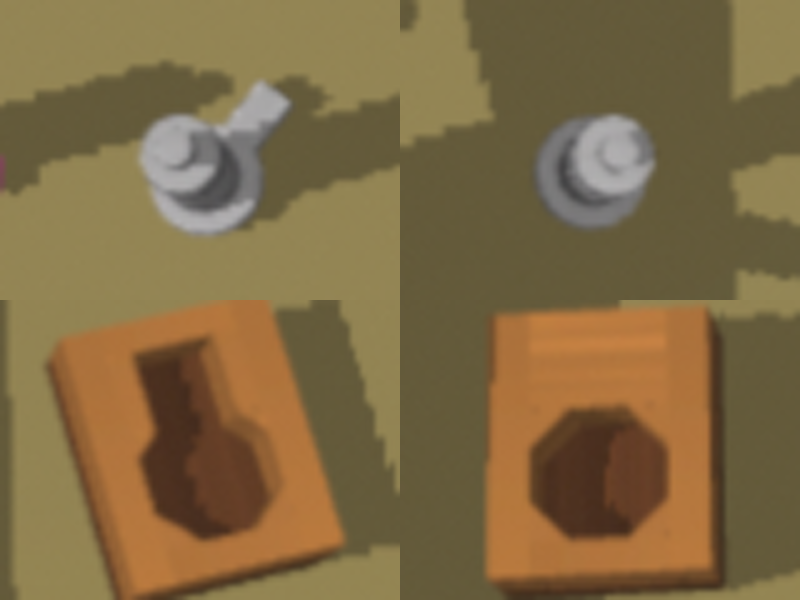

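View pics/cB.png

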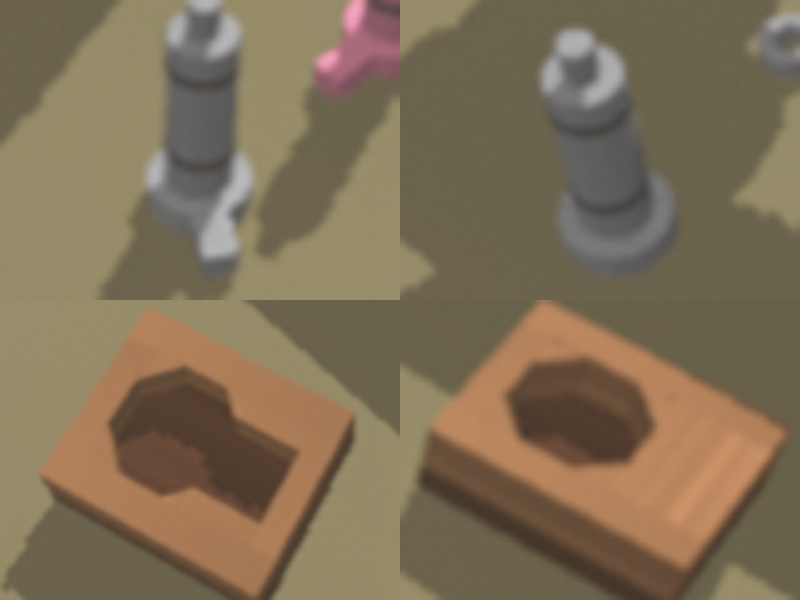

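Confirmed: the roll with the lug is at top (207,259) / scene (294,170). The teak block with the keyway is at top (374,178) / scene (235,348). The other teak block has a plain eight-sided pocket. Next I'll make bigger crops for picking points.

```bash
python3 - <<'E'
import cv2,numpy as np
t=cv2.imread("pics/top0.png");s=cv2.imread("pics/scene0.png")
def c(im,x0,y0,w,h,f):
    o=cv2.resize(im[y0:y0+h,x0:x0+w],None,fx=f,fy=f,interpolation=cv2.INTER_CUBIC)
    for i in range(0,w,10):
        cv2.putText(o,str(x0+i),(i*f,8),0,.3,(255,255,255),1); cv2.line(o,(i*f,0),(i*f,h*f),(255,255,255) if i%50==0 else (170,170,170),1) if 1 else 0
    for i in range(0,h,10):
        cv2.putText(o,str(y0+i),(0,i*f+8),0,.3,(255,255,255),1); cv2.line(o,(0,i*f),(w*f,i*f),(170,170,170),1)
    return o
cv2.imwrite("pics/rolls.png",np.hstack([c(t,185,235,50,75,8),c(s,270,130,50,75,8)]))
cv2.imwrite("pics/blk.png",np.hstack([c(t,337,140,80,100,5),c(s,185,303,80,100,5)]) if 0 else np.hstack([c(t,340,143,66,70,6),c(s,184,305,66,70,6)]))
cv2.imwrite("pics/blkt.png",c(t,338,140,75,75,8))
cv2.imwrite("pics/blks.png",c(s,184,300,100,95,6))
E
```

```text
(no output)
```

View pics/rolls.png

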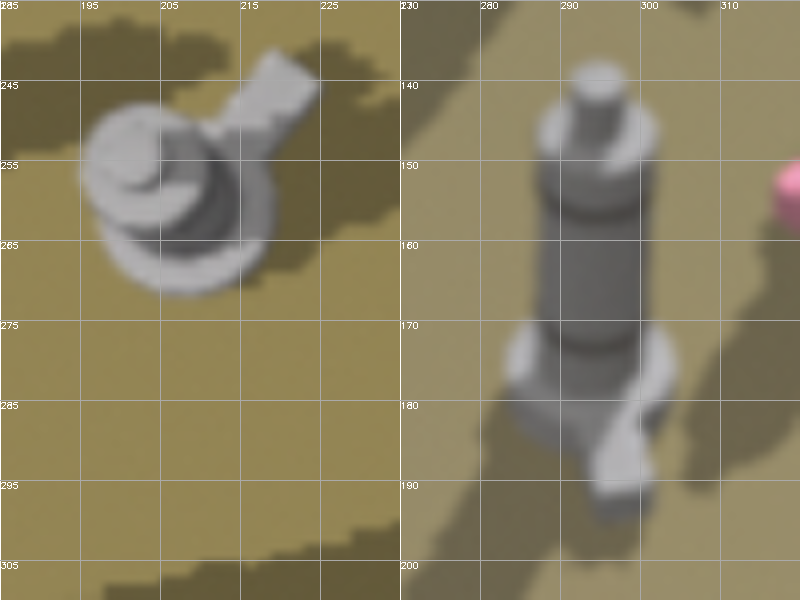

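View pics/blkt.png

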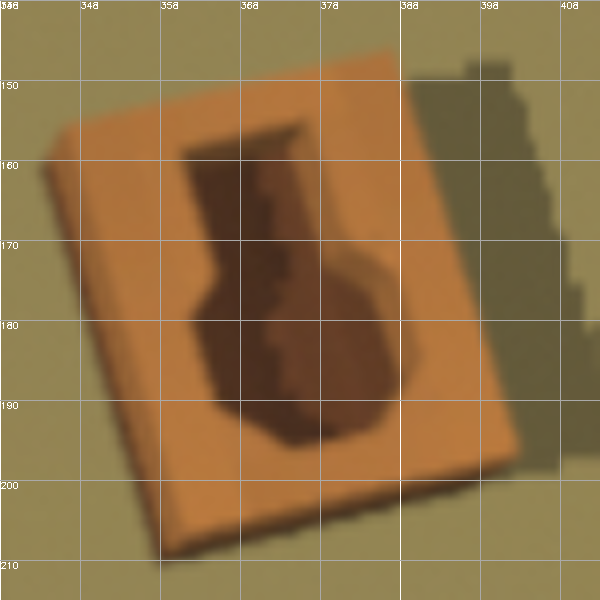

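View pics/blks.png

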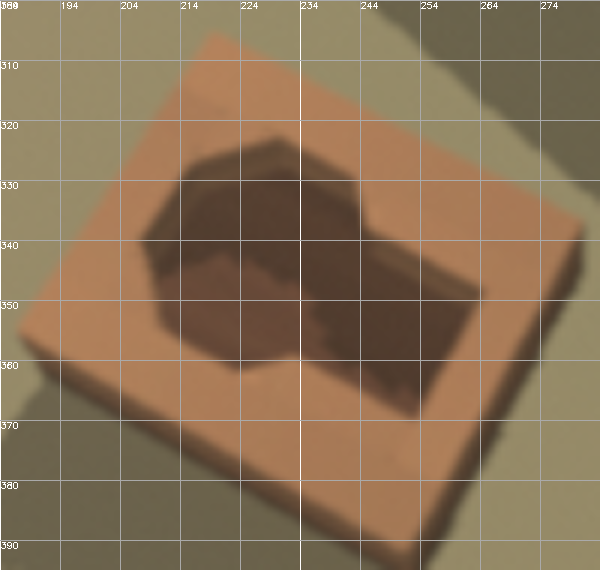

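```bash
cat > h.py <<'E'
import cv2,numpy as np
from scipy.optimize import least_squares
from cell import *
CI={n:camera_info(n) for n in("scene","top")}
def K(ci): f=210/np.tan(np.radians(ci["vfov"]/2)); return np.array([[f,0,ci["cx"]],[0,f,ci["cy"]],[0,0,1.]])
def proj(ci,P): return cv2.projectPoints(np.float64(P).reshape(-1,1,3),ci["rvec"],ci["tvec"],K(ci),ci["D"])[0].reshape(-1,2)
def tri(obs,x0=(500,0,30)):
    r=least_squares(lambda X:np.concatenate([proj(ci,X)[0]-p for ci,p in obs]),x0); return r.x,np.abs(r.fun).max()
def fit(model,obs,x0):
    """model: Nx3 local; obs list of (ci,pts Nx2 w/ nan); x,y,yaw,z"""
    def f(p):
        c,s=np.cos(p[2]),np.sin(p[2]); X=model@np.array([[c,s,0],[-s,c,0],[0,0,1]])+[p[0],p[1],p[3]]
        d=np.concatenate([(proj(ci,X)-q).ravel() for ci,q in obs]); return d[~np.isnan(d)]
    r=least_squares(f,x0,x_scale=[10,10,.1,10],loss="soft_l1"); return r.x,r.fun
E
python3 - <<'E'
from h import *
t,s=CI["top"],CI["scene"]
B={"TL":((346,155.5),(281.5,337)),"TR":((387,146),(252,392)),"BR":((403,197),(187,355)),"BL":((361,208),(220,305)),"KL":((361,158.5),(265,348)),"KR":((376,155),(253,370))}
R={"jour":((201.8,254.2),(294.8,140)),"barrel":((202.8,256),(294.5,149)),"lugL":((219.5,241),(301.5,190.5)),"lugR":((225,246),(294,191.5))}
for D in(B,R):
  for k,(a,b) in D.items():
    x,e=tri([(t,a),(s,b)]); print(k,x.round(1),round(e,2))
mb=np.array([[62,40,32],[62,-40,32],[-38,-40,32],[-38,40,32],[50,16,32],[50,-16,32.]])
a=np.array([v[0] for v in B.values()]);b=np.array([v[1] for v in B.values()])
X=[tri([(t,p),(s,q)])[0] for p,q in B.values()]
y=np.arctan2(*((X[0]+X[1]-X[2]-X[3])[:2][::-1]))
p,f=fit(mb,[(t,a),(s,b)],[X[4][0],X[4][1],y,0]);print("block",p.round(3),f.round(1))
mr=np.array([[0,0,100],[0,0,85],[40,7,12],[40,-7,12.]])
a=np.array([v[0] for v in R.values()]);b=np.array([v[1] for v in R.values()])
X=[tri([(t,p),(s,q)])[0] for p,q in R.values()]
y=np.arctan2(*((X[2]+X[3]-X[0]*2)[:2][::-1]))
p,f=fit(mr,[(t,a),(s,b)],[X[0][0],X[0][1],y,0]);print("roll",p.round(3),f.round(1))
x,e=tri([(t,(314.5,270.5)),(s,(202.5,195))]);print("plain",x,e)
E
```

```text
TL [ 672.1 -164.4   29.7] 0.54
TR [ 691.5 -241.7   30.3] 0.61
BR [ 594.2 -266.3   29.2] 0.86
BL [ 573.8 -188.3   27.3] 1.02
KL [ 666.1 -191.1   32.3] 0.81
KR [ 673.6 -221.2   29. ] 0.27
jour [479.4  85.4  98.3] 0.49
barrel [478.9  86.4  76.3] 0.3
lugL [514.3  66.2   9.8] 0.5
lugR [505.3  56.    8.9] 0.43
block [ 6.21394e+02 -2.18106e+02  2.46000e-01 -2.38100e+00] [-0.7 -0.2 -0.7 -0.2 -0.9 -0.6 -0.6 -1.5 -1.5 -0.1 -0.1 -0.4 -0.6 -0.2
 -0.6  0.1 -0.6 -0.  -0.8  0.1 -0.3  0.4 -0.3  0.2]
roll [478.838  85.959  -0.675  -3.46 ] [-0.6  0.2 -0.4 -0.5 -0.5 -0.3 -0.  -0.5 -0.6  0.5 -0.4 -2.  -0.4  0.5
 -0.4  0.5]
plain [452.92039841 -96.86787682  96.34712806] 0.7028229840624363
```

```bash
python3 - <<'E'
from h import *
t,s=CI["top"],CI["scene"]
B={"TL":((346,155.5),(281.5,337)),"TR":((387,146),(252,392)),"BR":((403,197),(187,355)),"BL":((361,208),(220,305)),"KL":((361,158.5),(265,348)),"KR":((376,155),(253,370))}
R={"jour":((201.8,254.2),(294.8,140)),"barrel":((202.8,256),(294.5,149)),"lugL":((219.5,241),(301.5,190.5)),"lugR":((225,246),(294,191.5))}
o=.45
mb=np.array([[62,40,32],[62,-40,32],[-38,-40,32],[-38,40,32],[50,16,32],[50,-16,32.]])
mr=np.array([[0,0,100],[0,0,85],[40,7,12],[40,-7,12.]])
for n,m,D,x0 in(("blk",mb,B,[621,-218,.25,0]),("roll",mr,R,[479,86,-.67,0])):
  a=np.array([v[0] for v in D.values()])-o;b=np.array([v[1] for v in D.values()])-o
  p,f=fit(m,[(t,a),(s,b)],x0);print(n,p.round(3),f.round(1))
w=camera_info("wrist");R=cv2.Rodrigues(w["rvec"])[0];print("wcam",-R.T@w["tvec"],R[2], "tcp",state()["eef_pos"])
E
```

```text
blk [ 6.21221e+02 -2.17910e+02  2.46000e-01 -1.08900e+00] [-0.2  0.1 -0.1  0.1 -0.3 -0.2 -0.1 -1.1 -1.   0.2  0.5 -0.1 -0.1 -0.2
 -0.2  0.1 -0.3 -0.1 -0.5 -0.   0.1  0.3  0.1  0.1]
roll [478.842  85.947  -0.675  -1.882] [-0.2  0.5 -0.  -0.2 -0.1 -0.   0.4 -0.2 -0.1  0.3  0.  -2.2  0.1  0.4
  0.   0.4]
wcam [150.52961017 611.19350081 371.56857529] [ 0.29064775 -0.11461531 -0.94994064] tcp [225.08523541 582.41692454 252.3084435 ]
```

>>> play_rows:
  commands:
    - [1,0.42,-0.8,0,-0.318]
    - [1,0.42,-0.8,0,-0.318]
    - [1,0.42,-0.8,0,-0.318]
    - [1,0.42,-0.8,0,-0.318]
    - [1,0.42,-0.8,0,-0.318]
    - [1,0.42,-0.8,0,-0.318]
    - [1,0.42,-0.8,0,-0.318]
    - [1,0.42,-0.8,0,-0.318]
    - [1,0.42,-0.8,0,-0.318]
    - [1,0.42,-0.8,0,-0.318]
    - [1,0.42,-0.8,0,-0.318]
    - [1,0.42,-0.8,0,-0.318]
  newtons: 50

```text
time_s: 1.15
eef_pos: [393.1, 263.2, 253.2]
eef_rot: [0.632, 0.775, 0.0, -0.0]
contact_force: [-0.2, -0.3, 0.4]
finger_gap: 1.001
```

>>> play_rows:
  commands:
    - [1,0.215,-0.333,0,0]
    - [1,0.215,-0.333,0,0]
    - [1,0.215,-0.333,0,0]
    - [1,0.215,-0.333,0,0]
    - [1,0.215,-0.333,0,0]
    - [1,0.215,-0.333,0,0]
    - [1,0.215,-0.333,0,0]

```text
time_s: 1.73
eef_pos: [478.7, 131.2, 252.9]
eef_rot: [0.631, 0.775, -0.0, -0.001]
contact_force: [-0.5, 0.4, -0.0]
finger_gap: 1.0
```

```bash
python3 - <<'E'
from h import *
ci=camera_info("wrist");st=state();im=get_image("wrist")[:,:,::-1].copy()
cv2.imwrite("pics/w1raw.png",im)
np.save("w1.npy",np.concatenate([ci["rvec"],ci["tvec"]]))
c,s=np.cos(-.675),np.sin(-.675)
def L(m): m=np.array(m,float); return m@np.array([[c,s,0],[-s,c,0],[0,0,1]])+[478.8,85.9,0]
a=np.linspace(0,2*np.pi,60)
for r,z in((6,100),(13,85),(20,12),(20,0)):
    q=proj(ci,L(np.c_[r*np.cos(a),r*np.sin(a),a*0+z])); cv2.polylines(im,[q.round().astype(int)],True,(0,0,255),1)
q=proj(ci,L([[18,7,12],[40,7,12],[40,-7,12],[18,-7,12]]));cv2.polylines(im,[q.round().astype(int)],True,(0,255,0),1)
print(st["eef_pos"],st["time_s"]);cv2.imwrite("pics/w1.png",im)
E
```

```text
[478.65596262 131.20017976 252.88981019] 1.7333
```

View pics/w1.png

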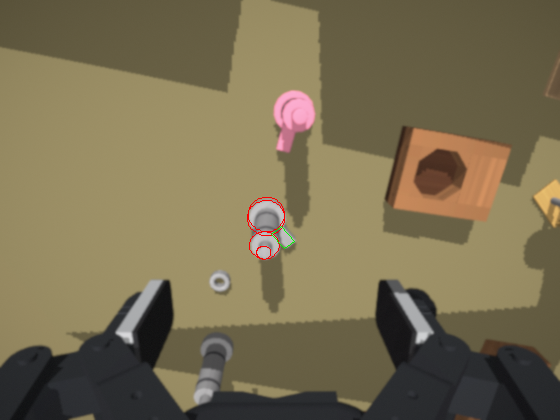

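The wrist view agrees with the two-view fit: the model outline lies on the roll at (265,235) to about a pixel. The lug, at (287,239), also matches. Next I descend over it.

>>> play_rows:
  commands:
    - [1,0,-0.11,0,0]
    - [1,0,-0.11,0,0]
    - [1,0,-0.11,-0.1,0]
    - [1,0,-0.11,-0.2,0]
    - [1,0,-0.11,-0.28,0]
    - [1,0,-0.11,-0.36,0]
    - [1,0,-0.11,-0.42,0]
    - [1,0,-0.11,-0.475,0]
    - [1,0,-0.11,-0.475,0]
    - [1,0,-0.11,-0.475,0]
    - [1,0,-0.11,-0.475,0]

```text
time_s: 2.7
eef_pos: [480.1, 86.8, 64.4]
eef_rot: [0.631, 0.776, 0.001, 0.001]
contact_force: [-0.7, 0.5, -0.2]
finger_gap: 0.995
```

>>> play_rows:
  commands:
    - [-1,0,0,0,0]
    - [-1,0,0,0,0]
    - [-1,0,0,0,0]
    - [-1,0,0,0,0]
    - [-1,0,0,0,0]
    - [-1,0,0,0,0]
    - [-1,0,0,0,0]
    - [-1,0,0,0,0]
    - [-1,0,0,0,0]
    - [-1,0,0,0,0]
    - [-1,0,0,0,0]
    - [-1,0,0,0,0]
  newtons: 50

```text
time_s: 3.7
eef_pos: [479.8, 85.8, 64.1]
eef_rot: [0.632, 0.775, 0.0, 0.0]
contact_force: [-1.6, 0.4, 5.6]
finger_gap: 0.29
```

>>> play_rows:
  commands:
    - [-1,0,0,0.03,0]
    - [-1,0,0,0.1,0]
    - [-1,0,0,0.2,0]
    - [-1,0,0,0.3,0]
    - [-1,0,0,0.325,0]
    - [-1,0,0,0.325,0]
    - [-1,0,0,0.325,0]

```text
time_s: 4.28
eef_pos: [478.6, 85.7, 192.4]
eef_rot: [0.632, 0.775, -0.0, -0.0]
contact_force: [-0.4, 0.3, -3.2]
finger_gap: 0.295
```

```bash
python3 - <<'E'
from h import *
st=state();print(st["eef_pos"],st["contact_force"],st["finger_gap"])
t=get_image("top")[:,:,::-1];s=get_image("scene")[:,:,::-1]
cv2.imwrite("pics/t2.png",t);cv2.imwrite("pics/s2.png",s)
p=proj(CI["top"],st["eef_pos"])[0].astype(int);q=proj(CI["scene"],st["eef_pos"])[0].astype(int);print(p,q)
def c(im,p): x=max(p[0]-50,0);y=max(p[1]-50,0);return cv2.resize(im[y:y+100,x:x+100],(400,400),interpolation=2)
cv2.imwrite("pics/c2.png",np.hstack([c(t,p),c(s,q)]))
E
```

```text
[478.55313896  85.65125469 192.44038315] [-0.43434651  0.34342367 -3.17430617] 0.29542339103865917
[192 246] [295  93]
```

View pics/c2.png

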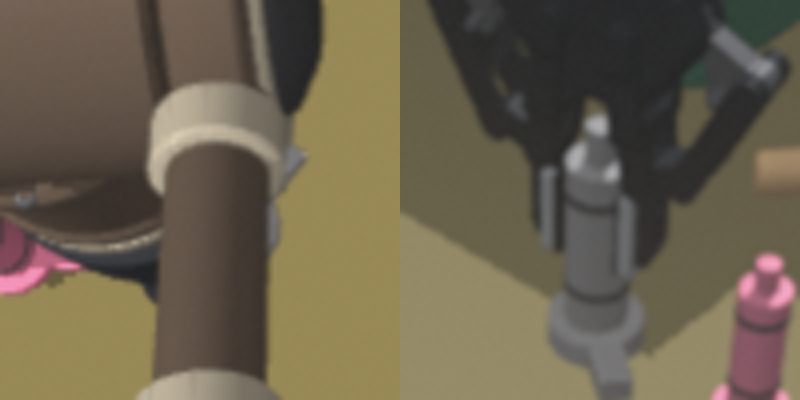

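>>> play_rows:
  commands:
    - [-1,0.355,-0.76,0,0.293]
    - [-1,0.355,-0.76,0,0.293]
    - [-1,0.355,-0.76,0,0.293]
    - [-1,0.355,-0.76,0,0.293]
    - [-1,0.355,-0.76,0,0.293]
    - [-1,0.355,-0.76,0,0.293]
    - [-1,0.355,-0.76,0,0.293]
    - [-1,0.355,-0.76,0,0.293]
    - [-1,0.355,-0.76,0,0.293]
    - [-1,0.355,-0.76,0,0.293]
    - [-1,0.355,-0.76,0,0.293]
    - [-1,0.355,-0.76,0,0.293]

```text
time_s: 5.38
eef_pos: [619.3, -216.8, 189.9]
eef_rot: [0.222, 0.975, 0.001, -0.003]
contact_force: [-1.0, -0.4, -4.3]
finger_gap: 0.292
```

```bash
cat > ov.py <<'E'
from h import *
import sys
tag=sys.argv[1]; yaw=float(sys.argv[2]); 
st=state();e=st["eef_pos"];print(st["time_s"],e,st["eef_rot"],st["contact_force"],st["finger_gap"])
a=np.linspace(0,2*np.pi,60)
def rot(m,y,o): c,s=np.cos(y),np.sin(y);return np.array(m,float)@np.array([[c,s,0],[-s,c,0],[0,0,1]])+o
out=[]
for n in("scene","wrist"):
    ci=camera_info(n);im=get_image(n)[:,:,::-1].copy();cv2.imwrite(f"pics/{n}_{tag}raw.png",im)
    o=[e[0],e[1],e[2]-63]
    def pl(P,col): cv2.polylines(im,[proj(ci,P).round().astype(int)],True,col,1)
    if "no" not in sys.argv:
      pl(rot(np.c_[20*np.cos(a),20*np.sin(a),a*0],yaw,o),(0,0,255))
      pl(rot([[18,7,0],[40,7,0],[40,-7,0],[18,-7,0]],yaw,o),(0,0,255))
      pl(rot(np.c_[6*np.cos(a),6*np.sin(a),a*0+100],yaw,o),(0,0,255))
    pl(rot([[62,40,32],[62,-40,32],[-38,-40,32],[-38,40,32]],.246,[621.2,-217.9,0]),(0,255,0))
    pl(rot([[50,16,32],[50,-16,32],[19,-16,32],[19,16,32]],.246,[621.2,-217.9,0]),(255,255,0))
    if n=="scene": im=cv2.resize(im[240:400,140:300],(480,480),interpolation=2)
    else: im=cv2.resize(im,(320,240))if 0 else im
    cv2.imwrite(f"pics/{n}_{tag}.png",im)
E
python3 ov.py a 0.246
```

```text
5.3833 [ 619.25348858 -216.83103168  189.93708915] [ 2.21928377e-01  9.75057344e-01  8.91223202e-04 -3.19011883e-03] [-1.01992783 -0.36526071 -4.27383812] 0.29244506100055656
```

View pics/scene_a.png

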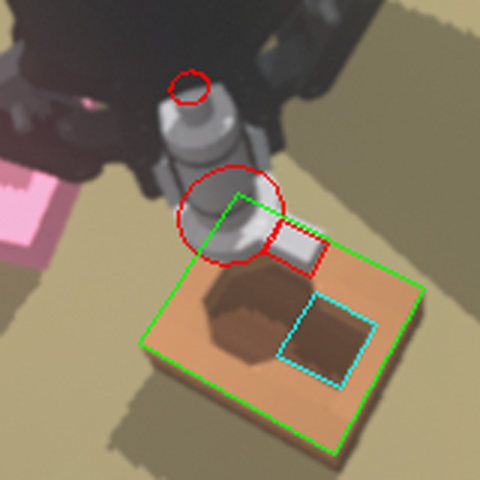

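View pics/wrist_a.png

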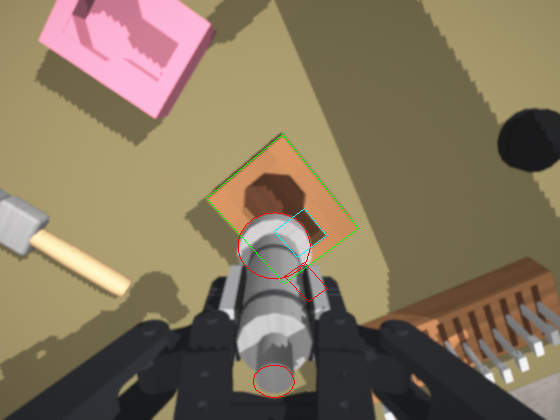

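>>> play_rows:
  commands:
    - [-1,0,0,0,0]
    - [-1,0,0,0,0]
    - [-1,0,0,0,0]
    - [-1,0,0,0,0]

```text
time_s: 5.82
eef_pos: [621.4, -217.7, 193.7]
eef_rot: [0.221, 0.975, -0.0, 0.0]
contact_force: [0.6, 0.2, -3.4]
finger_gap: 0.293
```

```bash
python3 ov.py b 0.246; python3 - <<'E'
import cv2,numpy as np
a=cv2.imread("pics/scene_braw.png")[255:345,180:270];b=cv2.imread("pics/wrist_braw.png")[200:400,180:380]
cv2.imwrite("pics/b.png",np.hstack([cv2.resize(a,(400,400),interpolation=2)[:400],cv2.resize(b,(400,400),interpolation=2)]))
E
```

```text
5.8167 [ 621.43534113 -217.74331381  193.69104976] [ 2.21460117e-01  9.75169389e-01 -4.37327247e-05  2.79965430e-04] [ 0.55178351  0.22283669 -3.3914065 ] 0.292939287945781
```

View pics/scene_b.png

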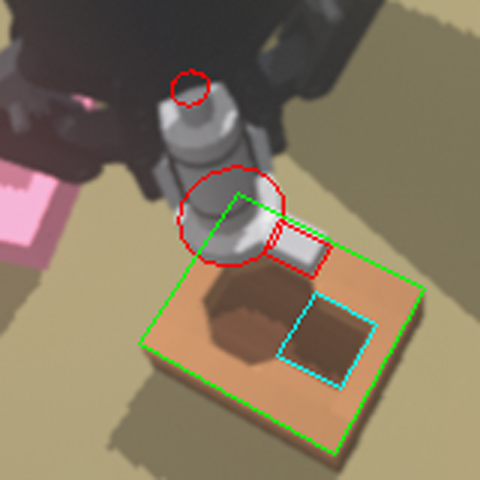

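View pics/b.png

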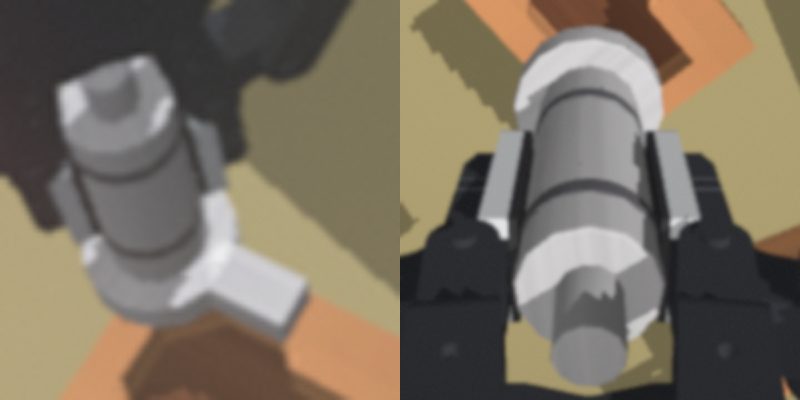

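View pics/wrist_b.png

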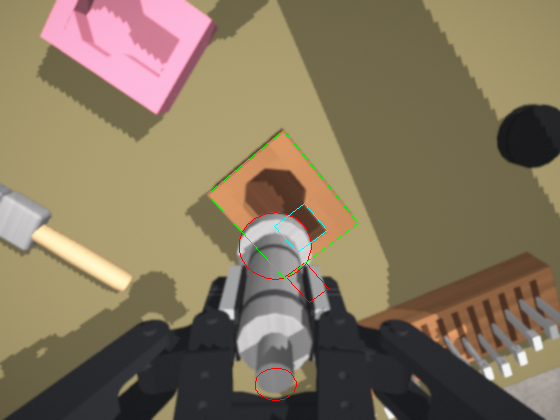

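```bash
cat > fitheld.py <<'E'
from h import *
from scipy.spatial.transform import Rotation as Ro
w=camera_info("wrist");s=CI["scene"];st=state();e=st["eef_pos"];T=Ro.from_quat(st["eef_rot"])
ty=T.apply([0,1,0])
obs=[(s,[0,0,100],(205.2,272)),(s,[40,7,12],(248.2,318)),(s,[40,-7,12],(241.2,327.5)),
(w,[0,0,100],(275,377)),(w,[0,0,85],(274.5,342.5)),(w,[0,0,12],(274.2,252))]
def f(p):
    R=Ro.from_rotvec(ty*p[4])*Ro.from_rotvec([0,0,p[3]])
    return np.concatenate([proj(c,R.apply(m)+p[:3])[0]-q for c,m,q in obs])
for lock in(0,1):
    g=(lambda p:f(np.r_[p,0])) if lock else f
    r=least_squares(g,[e[0],e[1],e[2]-63,.246]+([] if lock else [0]),x_scale=[10,10,10,.1]+([] if lock else [.1]))
    print(r.x.round(3),"rel",(r.x[:3]-e).round(1),r.fun.round(1))
E
python3 fitheld.py
```

```text
[ 6.20033e+02 -2.17369e+02  1.27108e+02  2.48000e-01  2.00000e-02] rel [ -1.4   0.6 -66.5] [-1.8 -0.6  0.7  0.   1.3  1.3 -0.2 -0.4  0.2  0.9  0.3 -1.1]
[ 6.20933e+02 -2.17813e+02  1.27880e+02  2.50000e-01] rel [ -0.5   0.2 -65.8] [-2.2 -1.9  0.8  0.1  1.4  1.4 -0.3 -1.1  0.2  0.7  0.3  0.8]
```

The held roll fits upright within about 1°, with yaw 0.25 against 0.246 for the block. Its axis is within 1.5 mm of the pocket axis and its underside is about 65 mm below the TCP. Lowering now.

>>> play_rows:
  commands:
    - [-1,0,0,-0.08,0]
    - [-1,0,0,-0.15,0]
    - [-1,0,0,-0.2,0]
    - [-1,0,0,-0.23,0]
    - [-1,0,0,-0.25,0]
    - [-1,0,0,-0.26,0]
    - [-1,0,0,-0.268,0]
    - [-1,0,0,-0.268,0]
    - [-1,0,0,-0.268,0]

```text
time_s: 6.67
eef_pos: [622.3, -218.7, 87.4]
eef_rot: [0.222, 0.975, -0.0, 0.001]
contact_force: [0.7, -0.1, -3.1]
finger_gap: 0.29
```

```bash
python3 ov.py c 0.246
```

```text
6.6667 [ 622.34994664 -218.67205073   87.41825877] [ 2.21816141e-01  9.75087784e-01 -2.04928088e-04  1.17060712e-03] [ 0.65596427 -0.09063518 -3.10928191] 0.2896069339224108
```

View pics/scene_c.png

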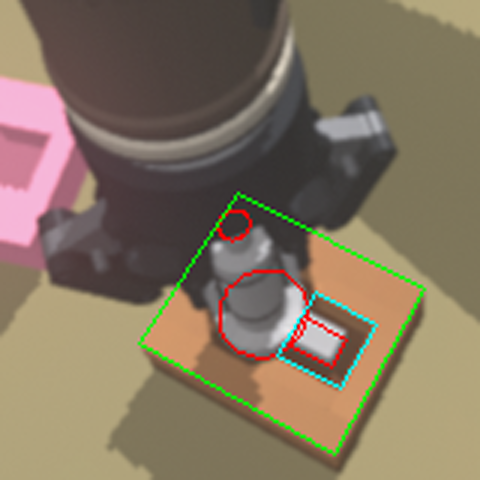

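No contact force, and the lug at (320,340) is inside the keyway. Continuing slowly to the floor.

>>> play_rows:
  commands:
    - [-1,0,0,-0.008,0]
    - [-1,0,0,-0.014,0]
    - [-1,0,0,-0.018,0]
    - [-1,0,0,-0.02,0]
    - [-1,0,0,-0.02,0]

```text
time_s: 7.18
eef_pos: [621.0, -218.1, 77.6]
eef_rot: [0.222, 0.975, 0.0, -0.0]
contact_force: [0.6, 0.3, -3.4]
finger_gap: 0.288
```

>>> play_rows:
  commands:
    - [-1,0,0,-0.003,0]
    - [-1,0,0,-0.003,0]
    - [-1,0,0,-0.003,0]

```text
time_s: 7.43
eef_pos: [621.3, -218.2, 76.8]
eef_rot: [0.222, 0.975, 0.0, -0.0]
contact_force: [0.1, 0.4, -3.0]
finger_gap: 0.293
```

>>> play_rows:
  commands:
    - [-1,0,0,-0.003,0]
    - [-1,0,0,-0.003,0]
    - [-1,0,0,-0.003,0]

```text
time_s: 7.68
eef_pos: [621.6, -218.4, 76.2]
eef_rot: [0.222, 0.975, -0.0, 0.0]
contact_force: [0.1, 0.6, -0.4]
finger_gap: 0.287
```

Weight is coming off (-3.0 to -0.4 N) at TCP z 76.2. That is 64.2 above the 12 mm floor, the same offset as at the grasp, so the foot is home. Releasing.

>>> play_rows:
  commands:
    - [-0.2,0,0,0,0]
    - [0.2,0,0,0,0]
    - [0.6,0,0,0,0]
    - [1,0,0,0,0]
    - [1,0,0,0,0]
    - [1,0,0,0,0]
    - [1,0,0,0,0]
    - [1,0,0,0,0]
    - [1,0,0,0,0]
    - [1,0,0,0,0]
    - [1,0,0,0,0]

```text
time_s: 8.6
eef_pos: [621.3, -218.2, 75.7]
eef_rot: [0.222, 0.975, 0.0, -0.0]
contact_force: [-0.4, 0.5, 0.1]
finger_gap: 0.997
```

>>> play_rows:
  commands:
    - [1,0,0,0.04,0]
    - [1,0,0,0.1,0]
    - [1,0,0,0.2,0]
    - [1,0,0,0.3,0]
    - [1,0,0,0.4,0]
    - [1,0,0,0.45,0]
    - [1,-0.2,0.1,0.45,0]
    - [1,-0.4,0.2,0.45,0]
    - [1,-0.5,0.25,0.45,0]
    - [1,-0.5,0.25,0.45,0]
    - [1,-0.5,0.25,0.45,0]
    - [1,-0.5,0.25,0.45,0]

```text
time_s: 9.6
eef_pos: [415.8, -115.6, 254.2]
eef_rot: [0.222, 0.975, 0.001, -0.003]
contact_force: [-0.1, 0.7, -0.2]
finger_gap: 1.002
```

```bash
python3 ov.py d 0.246 no; python3 - <<'E'
from h import *
t=get_image("top")[:,:,::-1];s=get_image("scene")[:,:,::-1]
cv2.imwrite("pics/t9.png",t)
r=lambda i:cv2.resize(i,(400,300),interpolation=2)
cv2.imwrite("pics/f.png",np.vstack([np.hstack([r(t[140:230,320:440]),r(s[285:405,160:320])]),np.hstack([r(t),r(s)])]))
E
```

```text
9.6 [ 415.80154415 -115.56880744  254.16334842] [ 2.21587460e-01  9.75135787e-01  5.77025471e-04 -2.97668176e-03] [-0.12879684  0.67470064 -0.19945709] 1.0020657419667678
```

View pics/f.png

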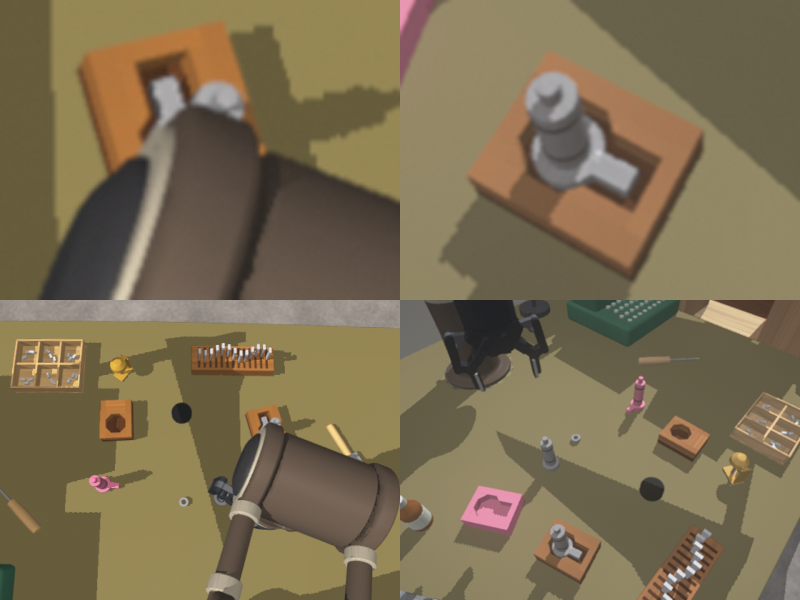

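The roll stands in the keyed pocket with the lug in the keyway (scene about 222,325), and the plain roll stands where it was at scene (208,215). I'll do one numeric check of the seated height and hand in.

```bash
python3 - <<'E'
from h import *
s=CI["scene"];im=get_image("scene")[:,:,::-1].copy();f=5
o=cv2.resize(im[300:390,180:290],None,fx=f,fy=f,interpolation=2);a=np.linspace(0,6.283,60);c,sn=np.cos(.246),np.sin(.246)
def pl(m):
    q=proj(s,np.array(m)@np.array([[c,sn,0],[-sn,c,0],[0,0,1]])+[621.2,-217.9,12]);q=(q-[180,300]+.5)*f-.5
    cv2.polylines(o,[q.round().astype(int)],True,(0,0,255),1)
for r,z in((6,100),(13,85),(20,12)): pl(np.c_[r*np.cos(a),r*np.sin(a),a*0+z])
pl([[18,7,12],[40,7,12],[40,-7,12],[18,-7,12]])
cv2.imwrite("pics/g.png",o)
b=cv2.imread("pics/scene0.png")[185:245,185:235].astype(int);d=np.abs(im[185:245,185:235]-b);print("plain roll patch diff",d.mean(),d.max());print(state()["joint_velocities"].round(4))
E
```

```text
plain roll patch diff 14.107111111111111 43
[-0.0022  0.0226 -0.0189  0.0007  0.0054 -0.0006]
```

View pics/g.png

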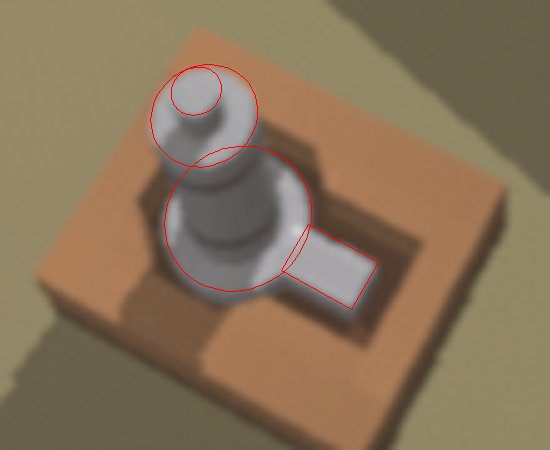

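```bash
python3 -c "
from cell import *
print(finish_job())"
```

```text
the job is handed in; nothing more can be done
None
```

I gripped the steel roll with the lug by its barrel and turned it about 53° to line the lug up with the keyway. I lowered it while holding it into the teak block with the keyway, let go once it stood on the floor, and moved the arm clear. The job was handed in at about 9.8 s on the robot's clock.

**Checks on the seated roll:**
- **Height:** the weight came off the gripper at TCP z 76.2, which is 64.2 mm above the 12 mm floor. The grasp was 64.1 mm above the underside, so the foot is home.
- **Position and lug:** in the last scene picture the seated-roll outline lies on the roll to about a pixel, upright, with the lug in the keyway.

**Plain roll:** it stands upright at its starting pixels by eye. An automatic picture comparison there was not conclusive: it gave a mean difference of 14 grey levels, and I put that down to the arm's shadow without confirming it.

**A disagreement:** the picture fit of the held roll put its underside 65–66 mm below the TCP and tilted about 1°. The contact reading gave 64 mm, so the two differ by 1–2 mm.

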